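# Load the ink mixer and hold its spring dial at full speed

## Robot

A 7-joint arm with a two-finger parallel gripper is mounted at the origin on the work surface. World frame = base frame: x ahead of the robot, y to its left, z up, the work surface at z = 0. Lengths are in m, angles in rad, forces in N, time in s.
With the tool pointing down it reaches from about 0.35 to 0.9 m from the base axis. Payload 8.1 kg.
Tool frame: the origin (TCP) lies at the very end of the fingers, on their centre line; the grasp point (between the pads) lies 19 mm behind it; z points along the fingers, x is the direction in which the jaws open and shut, and the axes are right-handed (so a half turn about z gives the same grasp; the last joint's range is limited). The gripper opens to 92 mm and grips with 3 to 60 N. Pads are 19 mm wide; open, the fingers measure 130 mm over their backs; the gripper's body (75 mm by 190 mm) begins 47 mm behind the grasp point.
Start: joints at [1.062, 0.434, 0.025, 1.573, -0.012, 1.134, -0.075], TCP at [0.247, -0.574, 0.227] pointing down, gripper open.
Joint ranges: [-2.62, 2.62], [-0.44, 2.09], [-1.27, 1.32], [0.08, 2.57], [-1.32, 4.46], [0.12, 2], [-2.74, 2.74]. Speed limits (rad/s): [2.22, 2.22, 3.01, 3.01, 3.14, 3.14, 3.14].

## Interface

Orientations are given as a rotation vector (axis times angle).
In Python, from cell import status, viewer, arm gives the robot as it stands.
- The arm moves only by the tool jog_arm, never from a script. Its argument "commands" is text: rows parted by semicolons, each of 7 numbers parted by spaces: the closure, from -1 (fully open) to 1 (shut), then the shift along the world's x, y, z normalised to -1 to 1, where 1 is 0.3 m, then the turn, a rotation vector about the world's x, y, z normalised to -1 to 1, where 1 is 2 pi rad. In form: jaw dx dy dz wx wy wz; .... A call has exactly 5 rows; each row shifts and turns the commanded pose from where the row before left it; what a row does not reach is not made up. A row lasts 1/10 s, in which the tool goes at most 50 mm and 8.59 degrees, less where a joint would pass 70% of its speed; a pose out of reach is approached as far as the arm can. A call with a number of a shift or a turn outside -1 to 1 is refused whole. A call with a gripper value outside its range is refused whole. The fingers move at their own pace and stop on an object; "force" is the grip in N (left out, the last holds). Time passes only in rows, so rows that do not move let the fingers close, or fill a call up. It gives the time, the measured TCP pose, the force and the opening at its end, in the units of the state.
- status.observe(): the state, without advancing time (a new reading comes with each control period).
- viewer.get_image(name): name is "side" or "top"; returns a dict with "pixels" (400x640x3 uint8, red, green, blue), "z_map" (400x640 float32, m along the optical axis (not along the pixel's ray), 0 where there is no reading), "camera_matrix" (3x3 intrinsics, pixels), "R" (3x3) and "t" (3): a world point X has camera coordinates R X + t. Camera axes: x right, y down, z forward; pixel columns grow to the right and rows downward; lengths in m; the calibration is good to about 2 mm. A picture is of the moment at which its call begins.
- arm.sign_off(): hands the job in, once; it reports no verdict.
The state is a dict: "clock": time; "joints": joint angles; "dq": joint speeds; "joint_efforts": joint torques, N m; "position": TCP position; "ee_rot": TCP orientation; "force": force on the tool from outside, world axes, zero at the start; "ft_torque": the same for the moment, N m; "width": opening from 0.0 (shut) to 1.0 (fully open).
Only numpy, scipy, OpenCV 4.12 (cv2) and the standard library are available. Lean on these libraries where they do the work, as an engineer would, in place of code of your own. Each camera call takes 0.05 s, during which the arm holds its last target. There are 200 camera calls.

## Task

Lift the ink pot with the orange lid and lower it, upright and without dropping it, into the steel cradle of the bench mixer until it stands on the cradle's floor, and let go of it. Only then turn the mixer's spring-return dial clockwise (seen from above) by its red post, from its rest at the white dot past the notches at the yellow and orange dots to the third notch at the red dot. It springs back if released, so finish while still holding it at the red dot with the gripper's fingers; leave the pot in the cradle and everything else where it stands.

Things in the scene. Friction and masses are not known exactly. Their poses are not given: they have to be found in the camera images.
- mixer: Fixed bench mixer, 200 (its x) x 340 (its y) mm. Origin: centre of its underside, on the table; its z is up, its -x side (front) roughly faces the robot. A grey slab 30 mm high carries a steel cradle cup on its -y half and a blue control box (170 x 130 mm, top 80 mm above the table) on its +y half. Four coloured dots on the box top, 71 mm from the dial's axis, mark the post's direction at rest (white) and in the three notches (yellow, orange, red).
- cradle_floor (a point): Centre of the cradle cup's inner floor, 35 mm above the table, at (0, -85) mm in the mixer's frame. The cup is round and open at the top: inner diameter 66 mm, flared over its top 12 mm to 82 mm inside (91 mm outside) at the rim, which is 75 mm above the table (40 mm deep). A seated pot's origin lies at this point.
- dial_axis (a point): Point on the dial's vertical turning axis at the top of the control box, 80 mm above the table, at (10, 85) mm in the mixer's frame.
- speed_dial (a joint): Dial angle in rad: 0 at rest (white dot), growing clockwise seen from above. Notches are felt at 0.40 (yellow), 0.80 (orange) and 1.20 (red, the third); end stop at 1.33. A spring always pulls it back towards 0, with 0.15 N m at rest rising to 0.27 N m at the third notch, and the notches add or take up to about 0.1 N m on the way: about 1 to 7 N at the post. The notches do not hold it against the spring.
- dial_grip: The turning dial: black disc 84 mm across, its top 97 mm above the table, with a short arm pointing out from the axis and an upright red post at the arm's end. Origin on the dial's axis at the box top; the post lies along its -x axis. At rest the post lies, in the mixer's frame, at 45 mm to -x and 31 mm to -y of the axis; at the third notch at 45 mm to -x and 31 mm to +y of it.
- dial_post (a point): Point on the centreline of the red post, 125 mm above the table, 55 mm from the dial's axis. The post is round, 18 mm across, its top 140 mm above the table; the arm's top at its foot is 95 mm above the table.
- pot_orange: Loose ink pot with orange lid and orange band: round, 58 mm across, 100 mm high; its top 26 mm is the lid, 54 mm across. Origin: centre of the underside; z is up. About 0.3 kg.
- pot_green: Same pot with green lid and band; not to be moved.
- pot_blue: Same pot with blue lid and band; not to be moved.
- tape_roll: Yellow roll of tape, 90 mm across, 25 mm high, lying flat; bystander.
- squeegee: Wooden squeegee 200 x 22 x 61 mm standing on its long edge; bystander.
- ink_cup: Grey open plastic cup, 72 mm across, 70 mm high; bystander.
- spatula: Ink spatula about 280 mm long, lying flat on the table between the robot and the mixer; bystander.
- ink_tin: Closed steel tin, 90 mm across, 110 mm high; bystander.
Things that resemble listed ones, but are neither listed nor needed, are in the scene too. Of the things that look like the pot_orange, take the one that is farthest to the robot's right at the start.

How it is judged:
On the way, in this order (a step that is already met when the one before it is completed fails the run):
1. the orange pot stands upright on the cradle's floor, let go, with the dial still at rest (horizontal distance between pot_orange and cradle_floor below 0.008 m and z of pot_orange in the frame of cradle_floor below 0.004 m and angle between pot_orange's own z axis and vertical below 0.12 rad and contact force between pot_orange and the fingers below 0.3 N and linear speed of pot_orange below 0.03 m/s and value of joint speed_dial below 0.15 rad), for 0.2 s.
2. the dial is turned past two notches and held in the third (value of joint speed_dial above 1.04 rad and contact force between dial_grip and the fingers above 1 N), for 0.5 s.
At the end, for the whole second after the job is handed in: The fingers hold the dial (contact over 1 N) in the third notch, past 1.04 rad (the notch is at 1.20, the end stop at 1.33); the orange pot stands at rest on the cradle's floor (within 8 mm of its centre, 4 mm of its height, under 0.12 rad of tilt), not touched by the fingers (all of step 2 and horizontal distance between pot_orange and cradle_floor below 0.008 m and z of pot_orange in the frame of cradle_floor below 0.004 m and angle between pot_orange's own z axis and vertical below 0.12 rad and linear speed of pot_orange below 0.03 m/s and contact force between pot_orange and the fingers below 0.3 N); the arm keeps its last pose, push and grip.
It fails at once if the dial is turned before the orange pot is in the cradle (value of joint speed_dial above 0.25 rad and (horizontal distance between pot_orange and cradle_floor above 0.012 m or z of pot_orange in the frame of cradle_floor above 0.01 m)).
It fails at once if the orange pot is dropped into the cradle (faster than 0.5 m/s there) (horizontal distance between pot_orange and cradle_floor below 0.02 m and z of pot_orange in the frame of cradle_floor below 0.04 m and linear speed of pot_orange above 0.5 m/s).
It fails at once if another pot or a bystander is moved by more than 30 mm (distance of any of pot_green, pot_blue, tape_roll, squeegee, ink_cup, spatula, ink_tin from where it was at the start of the episode above 0.03 m or angle between any of pot_green, pot_blue, ink_cup, ink_tin's own z axis and vertical above 0.7 rad).
It also fails if it takes over 58 s, if anything falls off the work surface, if the arm or the gripper's body presses on something with over 40 N, if the wrist force passes 120 N, or if a joint passes its speed limit or range.

## Working session

There is one attempt and no reset: what is moved stays moved. The work goes in short steps, Python scripts to look and compute and a tool call to move; the robot and the scene stay as the last step left them, time stands still between calls to the robot, and variables do not carry over. Pictures are saved under pics/ and viewed, about 8 in all and at most 12, crops included, and the job is handed in when it is done.

Besides the shell and the picture viewer there is one more tool, called after "Emit:" as name(argument=value, ...), one argument or row to a line, values as JSON. jog_arm: Moves the arm, as the interface text tells. Scaled input: -1 to 1 covers 0.3 m each way for a shift and 2 pi rad each way for a turn. Its arguments: {"type":"object","properties":{"commands":{"type":"string"},"force":{"type":"number"}},"required":["commands"]}

```bash
mkdir -p pics
cat > h.py <<'E'
import numpy as np, cv2
from cell import status, viewer, arm
def grab(n,f=None):
    d=viewer.get_image(n)
    if f: cv2.imwrite('pics/'+f,d['pixels'][:,:,::-1])
    return d
def world(d,u,v,z=None):
    K,R,t=[np.array(d[k]) for k in('camera_matrix','R','t')]
    r=np.linalg.inv(K)@np.array([u,v,1.]); c=-R.T@t
    if z is None: return R.T@(r*d['z_map'][int(v),int(u)]-t)
    w=R.T@r; return c+w*(z-c[2])/w[2]
E
python3 - <<'E'
from h import *
s=status.observe(); print(s['clock'],s['position'],s['ee_rot'],s['width'])
for n in('top','side'):
    d=grab(n,n+'1.png'); print(n,-np.array(d['R']).T@d['t'])
    hsv=cv2.cvtColor(d['pixels'],cv2.COLOR_RGB2HSV)
    for nm,lo,hi in(('or',6,18),('red',0,4),('yel',22,33),('blue',100,125),('green',45,85)):
        m=cv2.inRange(hsv,(lo,120,80),(hi,255,255))
        k,_,st,ce=cv2.connectedComponentsWithStats(m)
        for i in range(1,k):
            if st[i,4]>12: print(nm,st[i],ce[i].round(1),world(d,*ce[i]).round(3))
E
```

```text
0.0 [ 0.24647409 -0.57378933  0.22594268] [-2.62288428e+00  1.72781718e+00  2.20076051e-03] 0.9952691618276702
top [ 0.49779562 -0.04969888  0.96648702]
or [   0    0  188   43 4909] [89.5 15.3] [0.929 0.437 0.175]
or [  188     0   409    51 17327] [386.   22.1] [ 1.43  -0.376 -0.753]
or [593   0   3   9  21] [594.2   3.3] [ 1.536 -1.371 -0.745]
or [ 597    0   27   56 1268] [610.2  25. ] [ 1.433 -1.447 -0.747]
or [626   0  14  54 591] [632.6  28.1] [ 1.418 -1.552 -0.743]
or [305  80  24  25 461] [316.6  91.6] [ 0.797 -0.051  0.101]
or [305 102   9  10  28] [308.6 107.5] [ 0.778 -0.031  0.038]
or [ 520  110   67   80 4921] [553.8 150.9] [ 0.675 -0.653  0.039]
or [310 128  25  24 451] [322.2 139.1] [ 0.685 -0.065  0.101]
or [311 149   9   8  24] [314.9 153.2] [ 0.663 -0.048  0.033]
or [368 161  25  24 466] [380.  172.9] [ 0.606 -0.2    0.104]
or [364 170  16  19  55] [368.3 181.9] [ 0.589 -0.178  0.065]
or [319 193  24  25 459] [330.3 204.7] [ 0.531 -0.085  0.101]
or [170 199   5   4  16] [172.  200.5] [0.538 0.286 0.084]
or [294 215   9  55 367] [297.8 241.2] [ 0.442 -0.007  0.024]

[... 12190 characters left out ...]
   6  17  88] [325.7 143.8] [0.556 0.231 0.12 ]
yel [ 414  237   46   36 1171] [436.6 254.6] [ 0.767 -0.148 -0.001]
blue [401 116  46  18 658] [423.4 124.6] [0.853 0.286 0.151]
blue [ 309  146   59   30 1157] [337.7 162.4] [0.588 0.202 0.073]
blue [268 224  27  25 586] [281.1 236. ] [ 0.44  -0.202  0.099]
blue [269 254  29  20 370] [283.  265.1] [ 0.44  -0.211  0.039]
green [186  65   8  10  20] [189.4  70.4] [-0.025  1.134  0.178]
green [  69   69  133   63 5255] [144.4 100.2] [-0.272  1.155  0.036]
green [162  68   8   6  17] [165.   70.2] [-0.137  1.13   0.181]
green [292 278  34  35 990] [308.7 294.8] [ 0.485 -0.361  0.097]
green [292 317  36  24 503] [309.9 330.3] [ 0.485 -0.377  0.04 ]
```

View pics/top1.png

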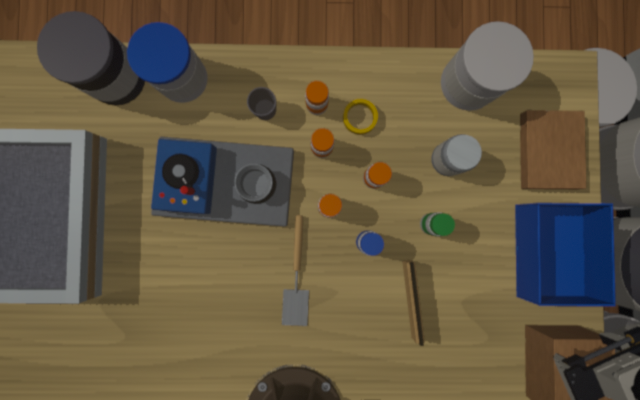

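View pics/side1.png

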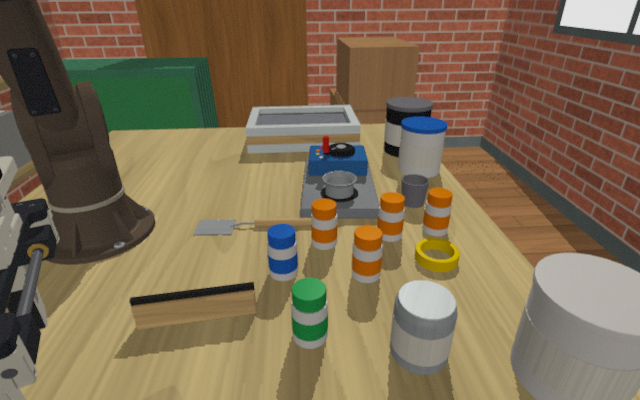

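The orange pot farthest right is the one at top image (380,173) / side image (367,255). The mixer spans roughly (155–293, 140–225) in the top view, with its cradle at (255,183) and the red post at (184,189). Next I measure these precisely.

```bash
cat >> h.py <<'E'
def cloud(d):
    K,R,t=[np.array(d[k]) for k in('camera_matrix','R','t')]
    v,u=np.mgrid[:400,:640]; z=d['z_map']
    c=np.stack([(u-K[0,2])/K[0,0]*z,(v-K[1,2])/K[1,1]*z,z],-1)
    return (c-t)@R
def ring(p):
    A=np.c_[2*p[:,:2],np.ones(len(p))]; s=np.linalg.lstsq(A,(p[:,:2]**2).sum(1),rcond=None)[0]
    return s[:2].round(4),round(float(np.sqrt(s[2]+s[:2]@s[:2])),4)
def box(P,x0,x1,y0,y1,z0,z1):
    return (P[...,0]>x0)&(P[...,0]<x1)&(P[...,1]>y0)&(P[...,1]<y1)&(P[...,2]>z0)&(P[...,2]<z1)
E
python3 - <<'E'
from h import *
for n in('top','side'):
    d=grab(n); P=cloud(d); print(n)
    q=P[box(P,.56,.65,-.25,-.15,.093,.108)]
    print('lid',len(q),cv2.minEnclosingCircle(q[:,:2].astype(np.float32)),q.mean(0).round(4))
    m=box(P,.5,.66,-.01,.16,.066,.082)
    q=P[m]; print('rim',len(q),ring(q),cv2.minEnclosingCircle(q[:,:2].astype(np.float32)))
    hsv=cv2.cvtColor(d['pixels'],cv2.COLOR_RGB2HSV)
    q=P[box(P,.45,.7,.15,.35,.07,.09)&(hsv[...,0]>100)&(hsv[...,0]<125)]
    print('boxtop',len(q),cv2.minAreaRect(q[:,:2].astype(np.float32)))
    q=P[box(P,.4,.75,-.05,.35,.022,.037)]
    print('slab',len(q),cv2.minAreaRect(q[:,:2].astype(np.float32)))
    q=P[box(P,.45,.7,.15,.35,.13,.15)]
    print('post',len(q),q.mean(0).round(4),cv2.minEnclosingCircle(q[:,:2].astype(np.float32)))
    q=P[box(P,.45,.7,.15,.35,.094,.1)&(hsv[...,2]<60)]
    print('disc',len(q),cv2.minEnclosingCircle(q[:,:2].astype(np.float32)))
E
```

```text
top
lid 415 ((0.6072477698326111, -0.20066247880458832), 0.02719121426343918) [ 0.6069 -0.2     0.1012]
rim 477 (array([0.5852, 0.0985]), 0.0396) ((0.5856168866157532, 0.09912528842687607), 0.045011330395936966)
boxtop 2719 ((0.5978931188583374, 0.267425000667572), (0.13047412037849426, 0.1709090769290924), 85.91354370117188)
slab 5806 ((0.569598913192749, 0.1659233421087265), (0.3931284546852112, 0.2722252607345581), 80.82450866699219)
post 64 [0.5602 0.238  0.14  ] ((0.5600458383560181, 0.23904642462730408), 0.009333434514701366)
disc 683 ((0.5996262431144714, 0.26173436641693115), 0.04957371577620506)
side
lid 398 ((0.6024267673492432, -0.2014155089855194), 0.02828752063214779) [ 0.6021 -0.2044  0.0981]
rim 219 (array([0.5805, 0.0973]), 0.0411) ((0.579912006855011, 0.09773662686347961), 0.04600899666547775)
boxtop 700 ((0.5925078392028809, 0.26312536001205444), (0.12649674713611603, 0.16921116411685944), 85.76765441894531)
slab 1934 ((0.6213751435279846, 0.17480887472629547), (0.33229508996009827, 0.2703414559364319), 85.9532241821289)
post 27 [0.5555 0.2358 0.1357] ((0.555687665939331, 0.23895089328289032), 0.010554858483374119)
disc 115 ((0.6029605865478516, 0.26203495264053345), 0.04290706664323807)
```

Emit:
jog_arm(
  commands="-1 0.0797 0.0829 0.02 0 0 0.0116; -1 0.0797 0.0829 0 0 0 0.0116; -1 0.0797 0.0829 0 0 0 0.0116; -1 0.0797 0.0829 0 0 0 0.0116; -1 0.0797 0.0829 0 0 0 0.0116",
  force=20,
)

```text
clock: 0.7
position: [0.367, -0.4488, 0.2327]
ee_rot: [2.895, -1.22, -0.0]
force: [0.7, -1.2, -0.1]
width: 1.006
```

Emit:
jog_arm(
  commands="-1 0.0797 0.0829 0 0 0 0.0116; -1 0.0797 0.0829 0 0 0 0.0116; -1 0.0797 0.0829 0 0 0 0.0116; -1 0.0797 0.0829 0 0 0 0.0116; -1 0.0797 0.0829 0 0 0 0.0116",
)

```text
clock: 1.2
position: [0.4865, -0.3245, 0.2327]
ee_rot: [3.068, -0.675, -0.0]
force: [-0.0, -0.4, 0.2]
width: 1.0
```

Emit:
jog_arm(
  commands="-1 0.0797 0.0829 0 0 0 0.0116; -1 0.0797 0.0829 0 0 0 0.0116; -1 0.0797 0.0829 0 0 0 0.0116; -1 0.0797 0.0829 0 0 0 0.0116; -1 0.0797 0.0829 0 0 0 0.0116",
)

```text
clock: 1.7
position: [0.606, -0.2002, 0.2326]
ee_rot: [3.14, -0.108, -0.0]
force: [0.8, -0.5, -0.2]
width: 0.999
```

Run:
```python
from h import *
from scipy.spatial.transform import Rotation as Ro
s=status.observe(); print(s['clock'],s['position'],s['joints'],Ro.from_rotvec(s['ee_rot']).as_matrix().round(3))
d=grab('top');e=grab('side')
cv2.imwrite('pics/a.png',np.hstack([d['pixels'][80:330,230:530],e['pixels'][80:330,230:530]])[:,:,::-1])
```

```text
1.7 [ 0.60604272 -0.20020392  0.23256012] [ 0.46248708  0.48007657 -0.34328727  1.50618764  0.16867936  1.18484998
  0.02240691] [[ 0.998 -0.069 -0.   ]
 [-0.069 -0.998 -0.   ]
 [-0.     0.    -1.   ]]
```

View pics/a.png

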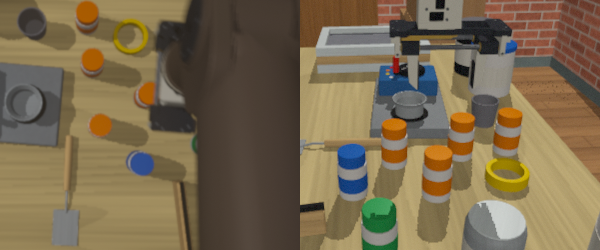

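The gripper hangs over the target pot (side crop ~(437,170)) and the path down is clear. I descend now and then close.

Emit:
jog_arm(
  commands="-1 -0.003 -0.002 -0.12 0 0 0; -1 0 0 -0.12 0 0 0; -1 0 0 -0.12 0 0 0; -1 0 0 -0.12 0 0 0; -1 0 0 -0.08 0 0 0",
)

```text
clock: 2.3
position: [0.6026, -0.2022, 0.062]
ee_rot: [-3.139, 0.114, 0.005]
force: [1.0, 0.3, -0.2]
width: 1.0
```

Emit:
jog_arm(
  commands="-1 0 0 -0.055 0 0 0; -1 0 0 0 0 0 0; 0.5 0 0 0 0 0 0; 1 0 0 0 0 0 0; 1 0 0 0 0 0 0",
  force=25,
)

```text
clock: 2.8
position: [0.6052, -0.2021, 0.0496]
ee_rot: [3.139, -0.113, 0.003]
force: [0.2, -0.2, 0.5]
width: 0.788
```

Emit:
jog_arm(
  commands="1 0 0 0 0 0 0; 1 0 0 0 0 0 0; 1 0 0 0 0 0 0; 1 0 0 0 0 0 0; 1 0 0 0 0 0 0",
)

```text
clock: 3.3
position: [0.6049, -0.2019, 0.0489]
ee_rot: [3.139, -0.113, 0.002]
force: [0.7, -0.3, 6.2]
width: 0.628
```

Emit:
jog_arm(
  commands="1 0 0 0.05 0 0 0; 1 0 0 0.12 0 0 0; 1 0 0 0.13 0 0 0; 1 0 0 0.13 0 0 0; 1 0 0 0.1 0 0 0",
)

```text
clock: 3.8
position: [0.6045, -0.2016, 0.2103]
ee_rot: [3.139, -0.112, 0.002]
force: [1.1, -0.2, -1.9]
width: 0.627
```

Run:
```python
from h import *
s=status.observe(); p=s['position']; print(s['clock'],p,s['force'],s['width'],s['ee_rot'])
for n in('top','side'):
    d=grab(n,n+'2.png'); P=cloud(d); hsv=cv2.cvtColor(d['pixels'],cv2.COLOR_RGB2HSV)
    m=box(P,p[0]-.06,p[0]+.06,p[1]-.06,p[1]+.06,p[2]-.06,p[2]+.06)&(hsv[...,0]>5)&(hsv[...,0]<19)&(hsv[...,1]>120)
    q=P[m]; print(n,len(q)); 
    if len(q)>20: print(q.min(0),q.max(0),ring(q))
    if n=='side':
        b=P[box(P,p[0]-.06,p[0]+.06,p[1]-.06,p[1]+.02,p[2]-.06,p[2]+.0)]
        for z in np.arange(-.055,.0,.01):
            c=b[abs(b[:,2]-p[2]-z)<.005]
            if len(c)>15:print(z.round(3),c[:,0].min(),c[:,0].max(),c[:,1].min(),ring(c))
```

```text
3.8 [ 0.60451087 -0.20163516  0.21033366] [ 1.11469453 -0.16105853 -1.91287168] 0.627046354122659 [ 3.13946499e+00 -1.12413676e-01  2.27713697e-03]
top 76
[ 0.58675318 -0.1787485   0.16830657] [ 0.62157184 -0.17099962  0.26430947] (array([ 0.6046, -0.1886]), 0.0173)
side 1267
[ 0.57507978 -0.23107181  0.18082998] [ 0.63368656 -0.17652386  0.26663106] (array([ 0.6036, -0.206 ]), 0.0227)
-0.045 0.5759765984895424 0.6297646253825208 -0.23052820412405498 (array([ 0.6051, -0.2005]), 0.0283)
-0.035 0.5759631582120114 0.6295549101319378 -0.23115737384536833 (array([ 0.6046, -0.2008]), 0.028)
-0.025 0.5754004639648527 0.6312959208340702 -0.23107180909566707 (array([ 0.6047, -0.2001]), 0.0289)
-0.015 0.57534977804349 0.6320711740828214 -0.23064125773035554 (array([ 0.6046, -0.2003]), 0.0289)
-0.005 0.575408028391145 0.6317974456381587 -0.23045493477914367 (array([ 0.6045, -0.2004]), 0.0287)
```

View pics/side2.png

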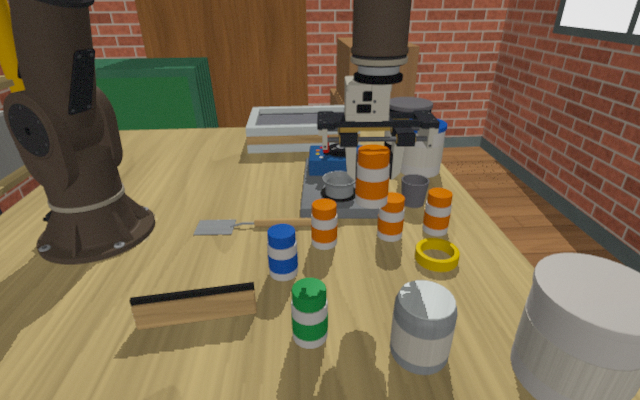

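The pot is held upright (side view, ~(373,175)), centred on the tool to about 1 mm. I carry it over the cradle next.

Emit:
jog_arm(
  commands="1 -0.007 0.05 0 0 0 0; 1 -0.008 0.1 0 0 0 0; 1 -0.008 0.12 0 0 0 0; 1 -0.008 0.12 0 0 0 0; 1 -0.008 0.12 0 0 0 0",
)

```text
clock: 4.4
position: [0.5906, -0.0462, 0.2053]
ee_rot: [-3.139, 0.112, 0.006]
force: [0.2, -0.7, -2.8]
width: 0.625
```

Emit:
jog_arm(
  commands="1 -0.008 0.12 0 0 0 0; 1 -0.008 0.12 0 0 0 0; 1 -0.008 0.12 0 0 0 0; 1 -0.008 0.08 0 0 0 0; 1 0 0.048 0 0 0 0",
)

```text
clock: 4.9
position: [0.5807, 0.1012, 0.2056]
ee_rot: [-3.139, 0.106, 0.006]
force: [0.4, -0.1, -3.0]
width: 0.626
```

Emit:
jog_arm(
  commands="1 0 0 -0.06 0 0 0; 1 0 0 -0.07 0 0 0; 1 0 0 -0.05 0 0 0; 1 0 0 0 0 0 0; 1 0 0 0 0 0 0",
)

```text
clock: 5.4
position: [0.5826, 0.0973, 0.1528]
ee_rot: [3.139, -0.113, -0.003]
force: [-0.0, -0.1, -2.4]
width: 0.628
```

```bash
python3 - <<'E'
from h import *
s=status.observe(); p=s['position']; print(s['clock'],p,s['force'],s['width'],s['ee_rot'])
for n in('top','side'):
    d=grab(n); P=cloud(d)
    q=P[box(P,.52,.65,.03,.17,.066,.078)]; print(n,'rim',len(q),len(q)>9 and (ring(q),cv2.minEnclosingCircle(q[:,:2].astype(np.float32))))
    if n=='side':
        b=P[box(P,.52,.65,.04,.14,p[2]-.04,p[2]-.005)];print('pot',len(b),b.min(0),b.max(0),ring(b))
    cv2.imwrite('pics/%s3.png'%n,d['pixels'][100:300,200:460,::-1] if n=='side' else d['pixels'][100:300,120:380,::-1])
E
cd pics; python3 -c "
import cv2,numpy as np;cv2.imwrite('c3.png',cv2.resize(np.hstack([cv2.imread('top3.png'),cv2.imread('side3.png')]),(780,300)))"
```

```text
5.4 [0.58259756 0.09729269 0.15275344] [-0.04667453 -0.11626624 -2.39623412] 0.6284184454930651 [ 3.13911581e+00 -1.13283531e-01 -2.60221905e-03]
top rim 163 ((array([0.5857, 0.096 ]), 0.0376), ((0.5860819816589355, 0.0861741453409195), 0.04191562905907631))
side rim 201 ((array([0.5804, 0.0972]), 0.0412), ((0.5808051824569702, 0.09794823080301285), 0.045223336666822433))
pot 294 [0.55159528 0.06671369 0.11279389] [0.60746815 0.0971664  0.14767959] (array([0.5806, 0.0978]), 0.0279)
```

View pics/c3.png

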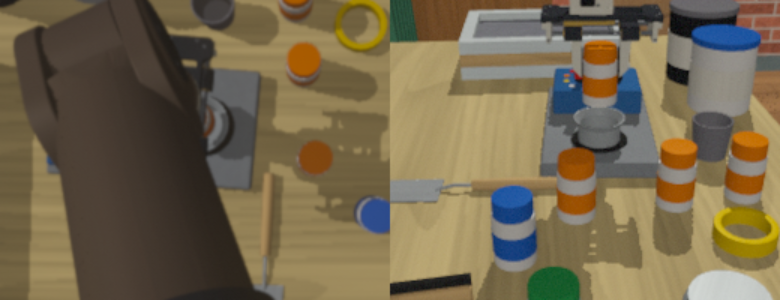

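The pot sits over the cradle, and in the side view it is concentric with the rim to within 1 mm. Lowering it now.

Emit:
jog_arm(
  commands="1 0 0 -0.04 0 0 0; 1 0 0 -0.04 0 0 0; 1 0 0 -0.04 0 0 0; 1 0 0 -0.03 0 0 0; 1 0 0 -0.02 0 0 0",
)

```text
clock: 6.0
position: [0.5825, 0.0974, 0.1008]
ee_rot: [3.139, -0.113, -0.003]
force: [0.2, 0.3, -2.8]
width: 0.625
```

Emit:
jog_arm(
  commands="1 0 0 -0.02 0 0 0; 1 0 0 -0.015 0 0 0; 1 0 0 -0.01 0 0 0; 1 0 0 -0.005 0 0 0; 1 0 0 0 0 0 0",
)

```text
clock: 6.5
position: [0.5832, 0.0976, 0.0872]
ee_rot: [3.14, -0.113, 0.0]
force: [-0.3, -0.6, -2.5]
width: 0.628
```

No contact force yet, so about 3 mm are left.

Emit:
jog_arm(
  commands="1 0 0 -0.004 0 0 0; 1 0 0 -0.004 0 0 0; 1 0 0 -0.003 0 0 0; 1 0 0 0 0 0 0; 1 0 0 0 0 0 0",
)

```text
clock: 7.0
position: [0.5832, 0.0976, 0.084]
ee_rot: [3.14, -0.113, 0.0]
force: [-0.4, -0.3, -2.6]
width: 0.627
```

Emit:
jog_arm(
  commands="1 0 0 -0.003 0 0 0; 1 0 0 -0.003 0 0 0; 1 0 0 0 0 0 0; 1 0 0 0 0 0 0; 1 0 0 0 0 0 0",
)

```text
clock: 7.5
position: [0.5833, 0.0976, 0.0838]
ee_rot: [3.139, -0.113, 0.001]
force: [-5.6, -1.5, 15.4]
width: 0.628
```

Emit:
jog_arm(
  commands="1 0 0 0.003 0 0 0; 0 0 0 0 0 0 0; -0.5 0 0 0 0 0 0; -1 0 0 0 0 0 0; -1 0 0 0 0 0 0",
)

```text
clock: 8.0
position: [0.5833, 0.0976, 0.0829]
ee_rot: [-3.139, 0.113, -0.0]
force: [0.2, 0.6, -1.5]
width: 0.837
```

Emit:
jog_arm(
  commands="-1 0 0 0 0 0 0; -1 0 0 0.04 0 0 0; -1 0 0 0.1 0 0 0; -1 0 0 0.12 0 0 0; -1 0 0 0.12 0 0 0",
)

```text
clock: 8.5
position: [0.5829, 0.0977, 0.199]
ee_rot: [-3.139, 0.112, 0.0]
force: [0.4, -0.1, -0.0]
width: 0.999
```

Run:
```python
from h import *
s=status.observe(); p=s['position']; print(s['clock'],p,s['force'],s['width'],s['joints'])
d=grab('side','side4.png'); P=cloud(d)
b=P[box(P,.52,.65,.04,.14,.085,.125)];print('pot',len(b),b.min(0),b.max(0),ring(b))
b=P[box(P,.52,.65,.03,.14,.126,.145)];print('top',len(b),b.mean(0),b.max(0),cv2.minEnclosingCircle(b[:,:2].astype(np.float32)))
b=P[box(P,.45,.7,.15,.35,.115,.145)];print('post',len(b),b.min(0),b.max(0),len(b)>5 and ring(b))
```

```text
8.5 [0.58291001 0.09769801 0.19902315] [ 0.37182074 -0.12315731 -0.01858108] 0.999247536665128 [ 0.03916489  0.44157321 -0.4166042   1.66808999  0.19772702  1.07377772
 -0.50811749]
pot 333 [0.55162114 0.06781051 0.08504244] [0.60903993 0.10402966 0.12484235] (array([0.5805, 0.0982]), 0.027)
top 181 [0.57916807 0.09179881 0.13224178] [0.60573737 0.12476673 0.13485062] ((0.5813536047935486, 0.09708433598279953), 0.02858731709420681)
post 64 [0.54637907 0.22908942 0.11562214] [0.56383779 0.24723358 0.14022817] (array([0.5552, 0.2382]), 0.0075)
```

View pics/side4.png

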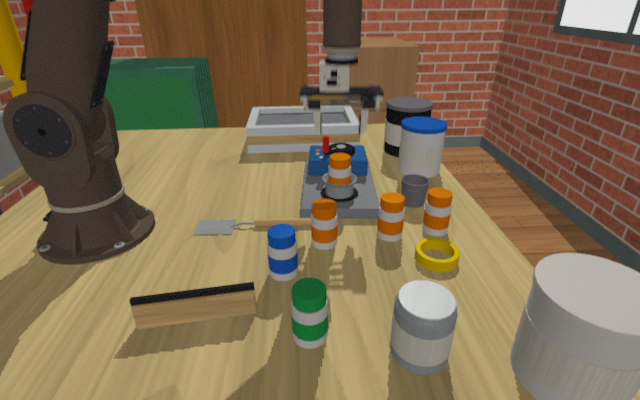

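The pot is seated: its lid top has risen 35.5 mm from its table reading and it is concentric with the rim. The post is at about (0.558, 0.239), which agrees with the mixer geometry. I turn the jaw tangent to the post's arc and move over it.

Emit:
jog_arm(
  commands="-1 -0.0055 0.0314 0 0 0 0.0231; -1 -0.0055 0.0314 0 0 0 0.0231; -1 -0.0055 0.0314 0 0 0 0.0231; -1 -0.0055 0.0314 0 0 0 0.0231; -1 -0.0055 0.0314 0 0 0 0.0231",
)

```text
clock: 9.05
position: [0.5749, 0.1451, 0.1978]
ee_rot: [2.972, 1.018, 0.001]
force: [-0.3, 0.5, 0.2]
width: 0.999
```

Emit:
jog_arm(
  commands="-1 -0.0055 0.0314 0 0 0 0.0231; -1 -0.0055 0.0314 0 0 0 0.0231; -1 -0.0055 0.0314 0 0 0 0.0231; -1 -0.0055 0.0314 0 0 0 0.0231; -1 -0.0055 0.0314 0 0 0 0.0231",
)

```text
clock: 9.55
position: [0.5667, 0.1921, 0.1978]
ee_rot: [2.417, 2.006, 0.001]
force: [0.4, 0.9, 0.5]
width: 0.999
```

Emit:
jog_arm(
  commands="-1 -0.0055 0.0314 0 0 0 0.0231; -1 -0.0055 0.0314 0 0 0 0.0231; -1 -0.0055 0.0314 0 0 0 0.0231; -1 -0.0055 0.0314 0 0 0 0.0231; -1 -0.0055 0.0314 0 0 0 0.0231",
)

```text
clock: 10.05
position: [0.5585, 0.2391, 0.1977]
ee_rot: [1.548, 2.733, 0.0]
force: [0.5, -0.2, -0.1]
width: 0.999
```

Emit:
jog_arm(
  commands="-1 0 0 0 0 0 0; -1 0 0 0 0 0 0; -1 0 0 0 0 0 0; -1 0 0 0 0 0 0; -1 0 0 0 0 0 0",
)

```text
clock: 10.55
position: [0.5586, 0.2385, 0.1972]
ee_rot: [1.558, 2.728, -0.0]
force: [0.4, 0.0, -0.6]
width: 1.0
```

Run:
```python
from h import *
from scipy.spatial.transform import Rotation as Ro
s=status.observe(); R=Ro.from_rotvec(s['ee_rot']).as_matrix()
print(s['clock'],s['position'],s['joints'].round(2) if hasattr(s['joints'],'round') else s['joints'],np.degrees(np.arctan2(R[1,0],R[0,0])))
d=grab('side');P=cloud(d)
b=P[box(P,.45,.7,.15,.35,.115,.145)];print('post',len(b),b.min(0),b.max(0),len(b)>5 and ring(b))
```

```text
10.55 [0.55857664 0.23845672 0.19716539] [ 0.11  0.61 -0.94  1.6   0.51  1.2   1.17] 120.5265816265955
post 64 [0.54630431 0.22694764 0.11556817] [0.56370062 0.24692105 0.1389944 ] (array([0.5547, 0.238 ]), 0.0077)
```

Emit:
jog_arm(
  commands="-1 0 0.002 -0.07 0 0 0; -1 0 0 -0.08 0 0 0; -1 0 0 -0.08 0 0 0; -1 0 0 -0.05 0 0 0; -1 0 0 -0.022 0 0 0",
)

```text
clock: 11.1
position: [0.5579, 0.2389, 0.105]
ee_rot: [-1.556, -2.728, 0.002]
force: [-1.2, 0.2, 0.0]
width: 1.0
```

Emit:
jog_arm(
  commands="-1 0 0 0 0 0 0; 0.3 0 0 0 0 0 0; 0.7 0 0 0 0 0 0; 1 0 0 0 0 0 0; 1 0 0 0 0 0 0",
  force=25,
)

```text
clock: 11.6
position: [0.5587, 0.2396, 0.107]
ee_rot: [1.556, 2.729, 0.001]
force: [-0.2, 0.5, -0.2]
width: 0.702
```

Emit:
jog_arm(
  commands="1 0 0 0 0 0 0; 1 0 0 0 0 0 0; 1 0 0 0 0 0 0; 1 0 0 0 0 0 0; 1 0 0 0 0 0 0",
)

```text
clock: 12.1
position: [0.5584, 0.2395, 0.1064]
ee_rot: [-1.556, -2.729, 0.0]
force: [1.0, 0.5, -0.4]
width: 0.264
```

Emit:
jog_arm(
  commands="1 0 0 0 0 0 0; 1 0 0 0 0 0 0; 1 0 0 0 0 0 0; 1 0 0 0 0 0 0; 1 0 0 0 0 0 0",
)

```text
clock: 12.6
position: [0.5579, 0.2403, 0.1065]
ee_rot: [-1.554, -2.729, -0.001]
force: [-2.1, 4.3, -1.5]
width: 0.189
```

```bash
python3 -c "
import numpy as np
a=np.radians(210.45)-.08*np.arange(16);p=.055*np.c_[np.cos(a),np.sin(a)]
print((np.diff(p,axis=0)/.3).round(4))"
```

```text
[[-0.0069  0.0129]
 [-0.0059  0.0134]
 [-0.0048  0.0139]
 [-0.0036  0.0142]
 [-0.0025  0.0144]
 [-0.0013  0.0146]
 [-0.0002  0.0147]
 [ 0.001   0.0146]
 [ 0.0022  0.0145]
 [ 0.0033  0.0143]
 [ 0.0045  0.014 ]
 [ 0.0056  0.0136]
 [ 0.0066  0.0131]
 [ 0.0076  0.0125]
 [ 0.0086  0.0119]]
```

Emit:
jog_arm(
  commands="1 -0.0069 0.0129 0 0 0 -0.0127; 1 -0.0059 0.0134 0 0 0 -0.0127; 1 -0.0048 0.0139 0 0 0 -0.0127; 1 -0.0036 0.0142 0 0 0 -0.0127; 1 -0.0025 0.0144 0 0 0 -0.0127",
)

```text
clock: 13.1
position: [0.5509, 0.2602, 0.1065]
ee_rot: [-2.069, -2.364, 0.001]
force: [-1.6, 1.8, 0.4]
width: 0.19
```

Emit:
jog_arm(
  commands="1 -0.0013 0.0146 0 0 0 -0.0127; 1 -0.0002 0.0147 0 0 0 -0.0127; 1 0.001 0.0146 0 0 0 -0.0127; 1 0.0022 0.0145 0 0 0 -0.0127; 1 0.0033 0.0143 0 0 0 -0.0127",
)

```text
clock: 13.6
position: [0.552, 0.282, 0.1065]
ee_rot: [-2.496, -1.907, 0.002]
force: [-4.1, 1.8, 1.3]
width: 0.187
```

Emit:
jog_arm(
  commands="1 0.0045 0.014 0 0 0 -0.0127; 1 0.0056 0.0136 0 0 0 -0.0127; 1 0.0066 0.0131 0 0 0 -0.0127; 1 0.0076 0.0125 0 0 0 -0.0127; 1 0.0086 0.0119 0 0 0 -0.0127",
)

```text
clock: 14.1
position: [0.5616, 0.302, 0.1065]
ee_rot: [-2.824, -1.375, 0.002]
force: [-5.4, 1.4, 1.6]
width: 0.192
```

Emit:
jog_arm(
  commands="1 0 0 0 0 0 0; 1 0 0 0 0 0 0; 1 0 0 0 0 0 0; 1 0 0 0 0 0 0; 1 0 0 0 0 0 0",
)

```text
clock: 14.6
position: [0.5615, 0.3019, 0.1065]
ee_rot: [-2.82, -1.382, 0.002]
force: [-5.5, 2.8, 2.5]
width: 0.193
```

```bash
python3 - <<'E'
from h import *
s=status.observe(); p=np.array(s['position']); print(s['clock'],p,s['force'],s['width'],s['joints'])
r=p[:2]-[.6051,.2669]; print('r',np.hypot(*r),'dial',np.radians(210.45)-np.arctan2(r[1],r[0])%(2*np.pi))
for n in('side','top'):
    d=grab(n); P=cloud(d); hsv=cv2.cvtColor(d['pixels'],cv2.COLOR_RGB2HSV)
    b=P[box(P,.52,.65,.03,.14,.126,.145)];print(n,'pottop',len(b),len(b)>3 and (b.mean(0),cv2.minEnclosingCircle(b[:,:2].astype(np.float32))))
    m=((hsv[...,0]<5)|(hsv[...,0]>175))&(hsv[...,1]>130)&box(P,.5,.65,.2,.35,.11,.15)
    print('red',P[m].mean(0) if m.any() else 0)
    cv2.imwrite('pics/%s5.png'%n,d['pixels'][100:300,(120 if n=='top' else 200):(380 if n=='top' else 460),::-1])
E
cd pics; python3 -c "
import cv2,numpy as np;cv2.imwrite('c5.png',cv2.resize(np.hstack([cv2.imread('top5.png'),cv2.imread('side5.png')]),(780,300)))"
```

```text
14.6 [0.56147107 0.30188783 0.10647582] [-5.49812274  2.82687286  2.51278797] 0.19309247556254508 [-2.04554276e-01  6.41659109e-01 -5.74809662e-01  1.63540050e+00
  3.99894836e-01  9.85694953e-01 -1.48361104e-03]
r 0.05592523006731232 dial 1.2073761743712654
side pottop 181 (array([0.57945991, 0.09202028, 0.13235097]), ((0.5790183544158936, 0.09779655933380127), 0.02821776084601879))
red [0.56640599 0.29920358 0.12654014]
top pottop 467 (array([0.58465805, 0.0980853 , 0.13613441]), ((0.5851925015449524, 0.0988263264298439), 0.027052203193306923))
red 0
```

View pics/c5.png

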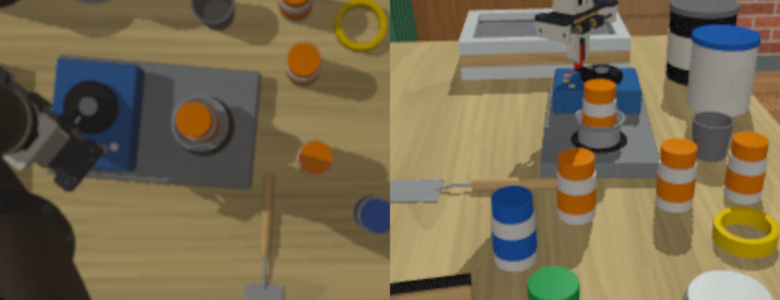

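The post is gripped between the fingers at about 1.21 rad, and the pot is still seated at top crop (195,120). I hold briefly, then hand in.

Emit:
jog_arm(
  commands="1 0 0 0 0 0 0; 1 0 0 0 0 0 0; 1 0 0 0 0 0 0; 1 0 0 0 0 0 0; 1 0 0 0 0 0 0",
)

```text
clock: 15.2
position: [0.5615, 0.3018, 0.1065]
ee_rot: [-2.82, -1.382, 0.002]
force: [-5.8, 1.7, 1.8]
width: 0.189
```

```bash
python3 -c "
from h import *
s=status.observe();print(s['clock'],s['position'],s['force'],s['width']);print(arm.sign_off())"
```

```text
15.2 [0.56149986 0.30182563 0.10647717] [-5.78517753  1.72634094  1.84860826] 0.18894135929935107
the job is handed in; nothing more can be done
None
```

I set the rightmost orange pot on the cradle floor, released it, then gripped the dial's red post and turned it clockwise to the third notch. The job was handed in at about 15.2 s with the gripper still holding the post; sign-off gives no verdict.

Last checks:
- **Dial:** it sits at about 1.21 rad, worked out from the tool position because the joint itself is not readable. The grip was 17.4 mm wide on the 18 mm post, and the wrist felt about 6 N, in line with the spring pulling back.
- **Pot:** in both views its lid centre was within about 2 mm of the cradle centre. Its lid stood about 35 mm higher than when it was on the table, as it should when seated. I saw no tilt.
- **Disagreement:** the two cameras differ by about 5 mm in x. I used their average, and contact with the pot and the post agreed with it.
- **Bystanders:** in the last pictures they looked to be in place, but I did not measure them again.

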